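# Put the knife in its tray and lock the bar over it with a key

## Robot

A 6-joint arm with a two-finger parallel gripper is mounted at the origin on a cart in front of the work surface, level with it; the furniture and walls round the work are solid. World frame = base frame: x ahead of the robot, y to its left, z up, the work surface at z = 0. Lengths are in m, angles in rad, forces in N, time in s.
With the tool pointing down it reaches from about 0.3 to 0.775 m from the base axis. Payload 14.6 kg.
Tool frame: the origin (TCP) lies at the very end of the fingers, on their centre line; the grasp point (between the pads) lies 19 mm behind it; z points along the fingers, y is the line along which they close (so a half turn about z gives the same grasp; the last joint's range is limited). The gripper opens to 94 mm and grips with 3 to 60 N. Pads are 16 mm wide; open, the fingers measure 119 mm over their backs; the gripper's body (75 mm by 177 mm) begins 78 mm behind the grasp point.
Start: joints at [1.271, 0.3, 1.521, -0, 1.321, -0.067], TCP at [0.127, 0.535, 0.179] pointing down, gripper open.
Joint ranges: [-3.03, 3.03], [-0.79, 2.21], [0.23, 2.52], [-1.04, 4.18], [0, 3.07], [-2.55, 2.55]. Speed limits (rad/s): [2.22, 2.22, 2.57, 3.14, 3.14, 3.14].

## Interface

Orientations are given as [roll, pitch, yaw] about the fixed x, y, z axes, in that order (R = Rz(yaw) Ry(pitch) Rx(roll)).
In Python, from station import ctrl, cams gives the robot as it stands. The module is installed in compiled form; this text tells all that it offers.
- The arm moves only by the tool arm_command, never from a script. Its argument "plan" is a list that holds one entry, the list of rows, each a list of 7 numbers: the shift along the tool's x, y, z in parts of the range, where 1.0 means 800 mm, then the turn, a rotation vector about the tool's x, y, z in a scale on which 1.0 is 2 rad, then the closure, from -1 (fully open) to 1 (shut). A call has 1 to 12 rows; each row is the pose to reach, as a shift and turn from the pose commanded when the call began, along the tool's axes at that moment; what a row does not reach only later rows make up. A row lasts 1/10 s, in which the tool goes at most 50 mm and 8.59 degrees, less where a joint would pass 70% of its speed; a pose out of reach is approached as far as the arm can. A call with a gripper value outside its range is refused whole. The fingers move at their own pace and stop on an object; "squeeze" is the grip in N (left out, the last holds). Time passes only in rows, so rows that repeat a pose let the fingers close. It gives the time, the measured TCP pose, the force, the opening and the grip force at its end, in the units of the state.
- ctrl.get_obs(): the state, without advancing time (a new reading comes with each control period).
- cams.camera(name): name is "scene" or "top" or "wrist"; returns (picture, depth): 480x640x3 uint8, blue, green, red; 480x640 float32, m along the optical axis (not along the pixel's ray), 0 where there is no reading.
- cams.camera_info(name): a dict with "fx", "fy", "cx", "cy" (pixels), "dist_coeffs" ([k1, k2, p1, p2, k3] as OpenCV has them; the pictures are not rectified), "world_to_cam" (4x4, takes a point from world to camera coordinates). Camera axes: x right, y down, z forward; pixel columns grow to the right and rows downward; lengths in m; the calibration is good to about 2 mm. A picture is of the moment at which its call begins: read the wrist's pose just before it. camera_info takes no time and is no camera call; for the wrist camera it gives the pose at the moment of the call.
- ctrl.hand_in(): hands the job in; it is judged then, once.
The state is a dict: "time_s": time; "qpos": joint angles; "joint_vel": joint speeds; "tau": joint torques, N m; "ee_pos": TCP position; "eef_rot": TCP orientation; "force": force on the tool from outside, world axes, zero at the start; "moment": the same for the moment, N m; "grip_width": finger opening in m; "grip_force": force on a finger pad.
Only numpy, scipy, OpenCV 4.12 (cv2) and the standard library are available. Lean on these libraries where they do the work, as an engineer would, in place of code of your own. Each camera call takes 0.05 s, during which the arm holds its last target. There are 200 camera calls.

## Task

Lay the paring knife flat in the long empty compartment of the wooden tray, with its handle at the lock end and its tip away from it, and let go of it. Then take the key out of its stand, push it straight down into the tray's lock, wiggling it past the stiff pins until it is fully home, and only then turn it a quarter turn clockwise (seen from above) to its stop, so that the steel bar swings across over the knife's handle. The lock springs back and I still have to set its catch, so finish while gripping the key and holding it turned; do not disturb the teaspoon or the mug.

Things in the scene. Friction and masses are not known exactly. Their poses are not given: they have to be found in the camera images.
- tray: Fixed light-wood knife tray, 250 x 124 mm (x -120 to 130, y +-62), board 6 mm thick. Origin on the worktop; x along the tray from the lock end (nearest the robot) to the knife-tip end, y left, z up. Long empty knife compartment at the left (+y), short one with a teaspoon at the right. Dark steel lock housing 48 x 48 mm, top 48 mm above the worktop, at the right of the lock end (x -78, y -30).
- knife_place (a point): Middle of the knife compartment's floor, 6 mm above the worktop; axes as the tray. Inside 216 mm along x, 40 mm wide; walls 6 mm thick rise 11 mm above the floor, with a gap for fingers in both side walls from x -60 to +30 mm. The knife lies right with its origin on this point and its x along the tray's x.
- lock_mouth (a point): Centre of the keyway on top of the lock's fixed 8 mm plate, 48 mm above the worktop; axes as the tray. Keyway 17.4 x 6.4 mm, 2 mm chamfer, long side along the tray's x at rest. Spring pins stand 2 mm into it from both faces, 16 and 24 mm down: 5 to 15 N of push passes them. The key turns only with its blade wholly under the plate: tip over 31 mm below this point (34 mm fully home).
- cylinder (a joint): Turn of the lock cylinder with its bar, rad: 0 at rest (bar along the tray's -x), growing clockwise from above to the stop at 1.5 (bar along +y, across the knife handle, 27 to 33 mm above the worktop). A spring turns it back if let go: 0.03 N m at rest, 0.12 N m at the stop. The key has about 5 degrees of play, so turn it slightly past.
- bar_tip (a point): End of the flat steel locking bar (12 mm wide, 6 mm thick), 72 mm from the lock's axis; moves with the cylinder.
- knife: Loose paring knife, black handle, steel blade, 80 g, lying flat. Origin under the middle of its length at its underside; x to the tip, z up. Handle x -100 to +15 mm, 20 mm wide (y), 16 mm thick (z 0 to 16); blade x +15 to +95 mm, 19 mm wide, 3 mm thick, 8 mm above the underside.
- knife_grip (a point): Point in the knife's handle near its centre of mass, 15 mm from the knife's origin towards the butt and 8 mm above its underside: the place to grip, across y (20 mm).
- key_stand: Fixed light-wood block 60 x 56 mm, 42 mm high, on a foot 72 x 68 mm, with a slot in its top in which the key stands upright. Origin: centre of its underside.
- key: Loose key, 50 g, 78 mm tall, upright in the stand. Origin: tip of the blade; z up to the head, x along the blade's width, y across. Blade z 0 to 22, 16 x 5 mm, round nose; neck 5 mm round, z 22 to 34; shoulder disc 17 mm at z 34 to 39; black head a disc 36 mm across, 10 mm thick (y +-5), centred at z 60. Its tip is 34 mm deep in the stand: lift over 40 mm. Fits the lock either way round.
- teaspoon: Loose steel teaspoon, 130 x 26 x 11 mm, in the tray's right compartment; bystander. Origin at the centre of its underside.
- mug: Loose cream mug, 92 x 127 x 95 mm, beyond the work; bystander. Origin at the centre of its underside.

How it is judged:
On the way, in this order (a step that is already met when the one before it is completed fails the run):
1. the knife lies flat in its compartment, handle at the lock end, and is let go (x of knife in the frame of knife_place between -0.015 and 0.015 m and y of knife in the frame of knife_place between -0.012 and 0.012 m and z of knife in the frame of knife_place below 0.005 m and angle between knife's own z axis and vertical below 0.12 rad and angle between the x axis of knife and the x axis of tray, either way round below 0.15 rad and x of knife_grip in the frame of knife_place below 0 m and contact force between the fingers and knife below 0.2 N and linear speed of knife below 0.03 m/s), for 0.2 s.
2. the key is fully home in the lock, not yet turned (horizontal distance between key and lock_mouth below 0.006 m and z of key in the frame of lock_mouth below -0.03 m and angle between key's own z axis and vertical below 0.15 rad and value of joint cylinder below 0.35 rad), for 0.1 s.
At the end, for the whole second after the job is handed in: Knife flat and let go in its compartment (15 mm along, 12 mm across, 0.15 rad; tip away from the lock end); key upright in the lock, tip 30 mm or more below its face, cylinder beyond 1.3 rad, held by fingers gripping the key (over 2 N); the robot pushes on the tray or bar by less than 10 N (all of step 1 and horizontal distance between key and lock_mouth below 0.006 m and z of key in the frame of lock_mouth below -0.03 m and angle between key's own z axis and vertical below 0.15 rad and value of joint cylinder above 1.3 rad and contact force between the fingers and key above 2 N and contact force between each of the arm, the fingers and tray below 10 N and contact force between key and tray above 0.2 N); the arm keeps its last pose, push and grip.
It fails at once if the teaspoon is moved by more than 25 mm (distance of teaspoon from where it was at the start of the episode above 0.025 m).
It fails at once if the mug is moved by more than 25 mm (distance of mug from where it was at the start of the episode above 0.025 m).
It also fails if it takes over 58 s, if anything falls off the work surface, if the arm or the gripper's body presses on something with over 40 N, if the wrist force passes 120 N, or if a joint passes its speed limit or range.

## Working session

There is one attempt and no reset: what is moved stays moved. The work goes in short steps, Python scripts to look and compute and a tool call to move; the robot and the scene stay as the last step left them, time stands still between calls to the robot, and variables do not carry over. Pictures are saved under pics/ and viewed, at most 10 in all, crops included, and the job is handed in when it is done.

Besides the shell and the picture viewer there is one more tool, called after "Call:" by a JSON object that holds its "name" and its "arguments", one argument or row to a line. arm_command: Moves the arm, as the interface text tells. Its arguments: {"type":"object","properties":{"plan":{"type":"array"},"squeeze":{"type":"number"}},"required":["plan"]}

```bash
mkdir -p pics
python3 - <<'E'
from station import ctrl,cams
import cv2,numpy as np
o=ctrl.get_obs();print({k:np.round(v,3) for k,v in o.items()})
for n in("top","scene"):
    p,d=cams.camera(n);cv2.imwrite(f"pics/{n}0.png",p);np.save(f"{n}0.npy",d)
    i=cams.camera_info(n);print(n,i["fx"],i["fy"],i["cx"],i["cy"],i["dist_coeffs"],np.round(i["world_to_cam"],3).tolist())
E
```

```text
{'time_s': np.float64(0.0), 'qpos': array([ 1.271,  0.3  ,  1.522, -0.   ,  1.321, -0.067]), 'joint_vel': array([-0.001,  0.001,  0.001,  0.   ,  0.002,  0.001]), 'tau': array([-2.0000e-03, -5.3181e+01, -3.5272e+01,  7.1000e-02,  2.5000e-02,
       -0.0000e+00]), 'ee_pos': array([0.127, 0.535, 0.178]), 'eef_rot': array([-3.14 , -0.   ,  2.909]), 'force': array([-0.493,  0.468,  0.26 ]), 'moment': array([-0.033, -0.066,  0.005]), 'grip_force': np.float64(0.0), 'grip_width': np.float64(0.094)}
top 445.3525275875708 445.3525275875708 317.5704672842084 240.34309012006545 [-0.09430029  0.          0.          0.          0.        ] [[-0.026, -0.999, -0.027, 0.227], [-0.988, 0.03, -0.151, 0.564], [0.152, 0.023, -0.988, 0.834], [0.0, 0.0, 0.0, 1.0]]
scene 451.53756561667524 451.53756561667524 312.76141597132977 239.07696494491773 [-0.04030065  0.          0.          0.          0.        ] [[0.865, -0.503, -0.001, -0.365], [-0.348, -0.596, -0.724, 0.366], [0.363, 0.626, -0.69, 0.567], [0.0, 0.0, 0.0, 1.0]]
```

View pics/top0.png

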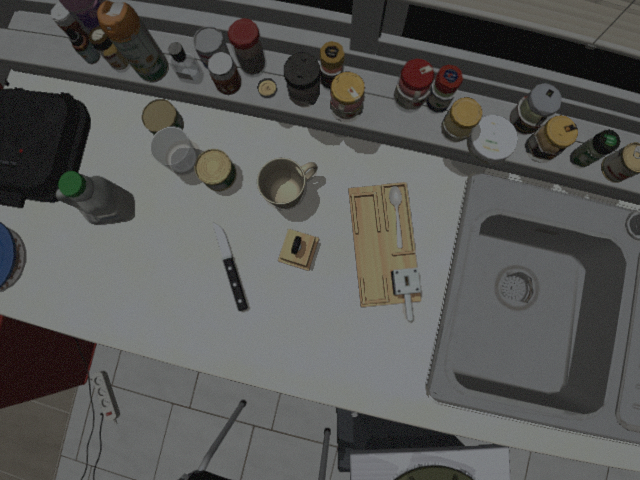

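View pics/scene0.png

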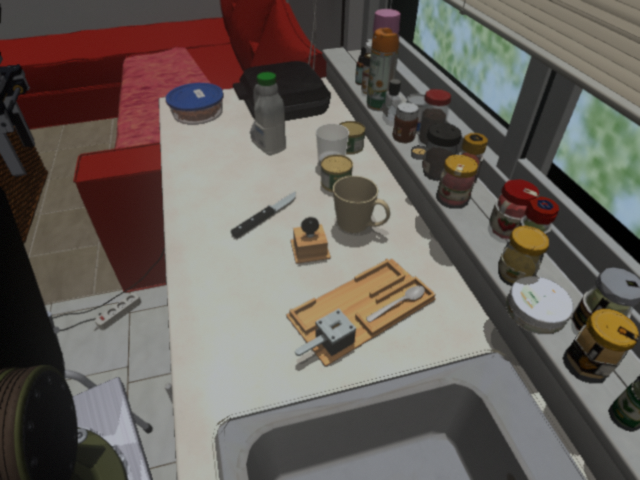

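The top view shows the knife with its handle at (235,283) and tip at (219,226), the stand and key at (299,249), the tray centred at (385,245) with the lock at (407,282), and the mug at (285,184). The scene view matches this.

```bash
cat > h.py <<'E'
import cv2,numpy as np
from station import ctrl,cams
def K(i): return np.array([[i["fx"],0,i["cx"]],[0,i["fy"],i["cy"]],[0,0,1.]]),np.array(i["dist_coeffs"],float)
def rays(i,uv):
    k,d=K(i);n=cv2.undistortPoints(np.asarray(uv,float).reshape(-1,1,2),k,d)[:,0]
    return np.c_[n,np.ones(len(n))]
def inv(i): return np.linalg.inv(np.array(i["world_to_cam"]))
def plane(i,uv,z):
    T=inv(i);r=rays(i,uv)@T[:3,:3].T;c=T[:3,3]
    return c+r*((z-c[2])/r[:,2])[:,None]
def cloud(i,d):
    v,u=np.mgrid[:480,:640];r=rays(i,np.c_[u.ravel(),v.ravel()]);T=inv(i)
    w=(r*d.reshape(-1,1))@T[:3,:3].T+T[:3,3];return w.reshape(480,640,3)
def rect(xy):
    c,s,a=cv2.minAreaRect(np.asarray(xy,np.float32));b=cv2.boxPoints((c,s,a))
    e=b[1]-b[0] if np.linalg.norm(b[1]-b[0])>np.linalg.norm(b[2]-b[1]) else b[2]-b[1]
    return np.round(c,4),np.round(sorted(s),4),round(float(np.arctan2(e[1],e[0])),3)
E
python3 - <<'E'
from h import *
i=cams.camera_info("top");p=cv2.imread("pics/top0.png");d=np.load("top0.npy")
w=cloud(i,d);hsv=cv2.cvtColor(p,cv2.COLOR_BGR2HSV);H,S,V=[hsv[...,k].astype(int) for k in range(3)]
def reg(a,b,c,e): m=np.zeros((480,640),bool);m[b:e,a:c]=1;return m
def big(m):
    n,l,s,_=cv2.connectedComponentsWithStats(m.astype(np.uint8));k=1+np.argmax(s[1:,4]);return l==k
def px(m): v,u=np.nonzero(m);return np.c_[u,v]
print("table z",np.median(w[330:345,200:300,2]),w[210:300,330:345,2].mean())
hd=big(reg(205,215,260,320)&(V<70));print("handle",rect(plane(i,px(hd),.012)[:,:2]),np.median(w[hd],0))
bl=reg(205,215,240,262)&(V<150)&(S<60)&~hd
t=px(bl);print("blade px",len(t),t[t[:,1].argmin()] if len(t) else 0, plane(i,[t[t[:,1].argmin()]],.01))
wd=(S>60)&(H>8)&(H<30)
tr=big(reg(340,170,430,320)&wd);print("tray",rect(plane(i,px(tr),.006)[:,:2]), rect(w[tr][:,:2]))
lk=reg(385,255,430,305)&(w[...,2]>.04)&(w[...,2]<.056);print("lock",lk.sum(),rect(plane(i,px(lk),.048)[:,:2]),np.median(w[lk],0))
st=big(reg(270,222,330,275)&wd);print("stand",rect(plane(i,px(st),.03)[:,:2]))
s2=reg(270,222,330,275)&(w[...,2]>.036)&(w[...,2]<.05);print("standtop",s2.sum(),rect(plane(i,px(s2),.042)[:,:2]))
ky=reg(280,225,315,262)&(V<60);print("key",ky.sum(),rect(px(ky)),w[ky][:,2].max(),np.median(w[ky],0))
mg=reg(255,155,320,212)&(w[...,2]>.06);print("mug",rect(w[mg][:,:2]),w[mg].min(0),w[mg].max(0))
E
```

```text
table z -0.0001507244430820065 0.0023947225334408854
handle (array([0.4914, 0.3813]), array([0.0218, 0.1131]), 0.299) [0.49054753 0.38103452 0.01483273]
blade px 1605 [205 215] [[0.63701266 0.44673781 0.01      ]]
tray (array([0.567 , 0.0749]), array([0.1235, 0.2489]), 0.067) (array([0.5588, 0.0849]), array([0.1608, 0.2798]), -0.19)
lock 595 (array([0.4852, 0.0395]), array([0.0484, 0.0498]), -1.504) [0.48539588 0.03980936 0.04772537]
stand (array([0.556, 0.25 ]), array([0.0645, 0.0689]), -0.329)
standtop 733 (array([0.5591, 0.2523]), array([0.0564, 0.0606]), -0.322)
key 129 (array([301.0036, 250.6886]), array([19.9844, 26.2482]), -1.268) 0.0885792211532973 [0.55825808 0.25053555 0.08026578]
mug (array([0.5802, 0.2581]), array([0.1165, 0.2957]), 0.066) [0.43656523 0.19024472 0.06002087] [0.72680084 0.32276568 0.91540211]
```

```bash
cat >> h.py <<'E'
from scipy.spatial.transform import Rotation as R
def go(x,y,z,yaw):
    o=ctrl.get_obs();A=R.from_euler('xyz',o["eef_rot"]);B=R.from_euler('xyz',[np.pi,0,yaw])
    return np.round(A.inv().apply(np.array([x,y,z])-o["ee_pos"])*1e3,1).tolist(),np.round((A.inv()*B).as_rotvec(),3).tolist()
E
python3 - <<'E'
from h import *
print(go(.5177,.3894,.16,3.441))
i=cams.camera_info("top");w=cloud(i,np.load("top0.npy"));m=np.zeros((480,640),bool);m[155:212,255:320]=1
m&=(w[...,2]>.085)&(w[...,2]<.1);print("mug",m.sum(),w[m].min(0),w[m].max(0))
T=inv(cams.camera_info("wrist"));o=ctrl.get_obs();print((T[:3,3]-o["ee_pos"]),T[:3,2])
E
```

```text
([-413.9, -51.4, 18.5], [-0.001, -0.0, -0.532])
mug 378 [0.6345359  0.22422891 0.08500243] [0.72680084 0.32276568 0.09772082]
[-0.07130009  0.01637262  0.20628506] [ 0.24669572 -0.06047353 -0.96720431]
```

The manual's scale: shifts go in shares of 800 mm and turns go in shares of 2 rad. Converting my numbers, -414 mm / 800 = -0.5175, -51 mm / 800 = -0.0638, -0.532 rad / 2 = -0.266.

Call:
{"name": "arm_command", "arguments": {
  "plan": [
    [[-0.5175, -0.0638, 0.0225, 0, 0, -0.266, -1], [-0.5175, -0.0638, 0.0225, 0, 0, -0.266, -1], [-0.5175, -0.0638, 0.0225, 0, 0, -0.266, -1], [-0.5175, -0.0638, 0.0225, 0, 0, -0.266, -1], [-0.5175, -0.0638, 0.0225, 0, 0, -0.266, -1], [-0.5175, -0.0638, 0.0225, 0, 0, -0.266, -1], [-0.5175, -0.0638, 0.0225, 0, 0, -0.266, -1], [-0.5175, -0.0638, 0.0225, 0, 0, -0.266, -1], [-0.5175, -0.0638, 0.0225, 0, 0, -0.266, -1], [-0.5175, -0.0638, 0.0225, 0, 0, -0.266, -1], [-0.5175, -0.0638, 0.0225, 0, 0, -0.266, -1], [-0.5175, -0.0638, 0.0225, 0, 0, -0.266, -1]]
  ]
}}

```text
time_s: 1.3
ee_pos: [0.517, 0.3906, 0.1609]
eef_rot: [3.142, -0.0, -2.841]
force: [0.2, 0.4, -0.3]
grip_width: 0.0942
grip_force: 0.0
```

Run:
```python
from h import *
o=ctrl.get_obs();print(o["ee_pos"],o["eef_rot"],o["time_s"])
i=cams.camera_info("wrist");p,d=cams.camera("wrist");cv2.imwrite("pics/w1.png",p);np.save("w1.npy",d);np.save("w1i.npy",i,allow_pickle=True)
V=p.max(2);w=cloud(i,d)
m=((V<70)&(w[...,2]>.004)&(w[...,2]<.03)).astype(np.uint8)
n,l,s,_=cv2.connectedComponentsWithStats(m);k=1+np.argmax(s[1:,4]);v,u=np.nonzero(l==k)
print(s[k],rect(plane(i,np.c_[u,v],.014)[:,:2]),np.median(w[l==k],0))
```

```text
[0.5169998  0.39057377 0.16093069] [ 3.14157095e+00 -3.56152111e-04 -2.84143427e+00] 1.3
[ 310  129   24  128 2735] (array([0.4931, 0.3822]), array([0.0199, 0.1112]), 0.299) [0.48725175 0.3808827  0.01628208]
```

View pics/w1.png

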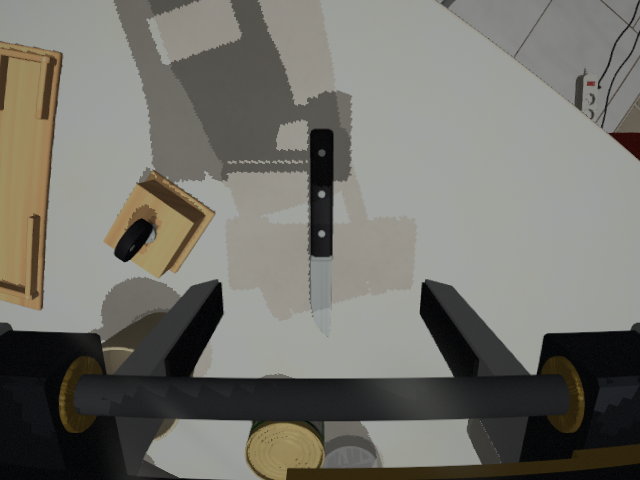

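The wrist view shows the handle at pixels (310–333, 129–257), and it agrees with the top camera to 2 mm. The key head is at (135,240), with its stand next to it. Next I descend and grip the knife.

To row units: 157 mm / 800 = 0.1963, 150 mm / 800 = 0.1875.

Call:
{"name": "arm_command", "arguments": {
  "plan": [
    [[-0.0019, 0.0013, 0.0563, 0, 0, 0, -1], [-0.0019, 0.0013, 0.1125, 0, 0, 0, -1], [-0.0019, 0.0013, 0.1625, 0, 0, 0, -1], [-0.0019, 0.0013, 0.1875, 0, 0, 0, -1], [-0.0019, 0.0013, 0.1963, 0, 0, 0, -1], [-0.0019, 0.0013, 0.1963, 0, 0, 0, 1], [-0.0019, 0.0013, 0.1963, 0, 0, 0, 1], [-0.0019, 0.0013, 0.1963, 0, 0, 0, 1], [-0.0019, 0.0013, 0.1963, 0, 0, 0, 1], [-0.0019, 0.0013, 0.1963, 0, 0, 0, 1], [-0.0019, 0.0013, 0.1963, 0, 0, 0, 1]]
  ],
  "squeeze": 25
}}

```text
time_s: 2.45
ee_pos: [0.5192, 0.3914, 0.0042]
eef_rot: [3.141, 0.0, -2.842]
force: [-0.1, -0.7, -0.3]
grip_width: 0.0493
grip_force: 0.0
```

Call:
{"name": "arm_command", "arguments": {
  "plan": [
    [[0, 0, 0, 0, 0, 0, 1], [0, 0, 0, 0, 0, 0, 1], [0, 0, 0, 0, 0, 0, 1], [0, 0, 0, 0, 0, 0, 1], [0, 0, 0, 0, 0, 0, 1], [0, 0, 0, 0, 0, 0, 1]]
  ]
}}

```text
time_s: 3.05
ee_pos: [0.5191, 0.3914, 0.0039]
eef_rot: [-3.142, -0.0, -2.842]
force: [-0.7, -0.3, 0.1]
grip_width: 0.0022
grip_force: 0.0
```

Run:
```python
from h import *
p,d=cams.camera("wrist");cv2.imwrite("pics/w2.png",p);print(ctrl.get_obs()["grip_width"])
```

```text
0.000536847029938144
```

View pics/w2.png

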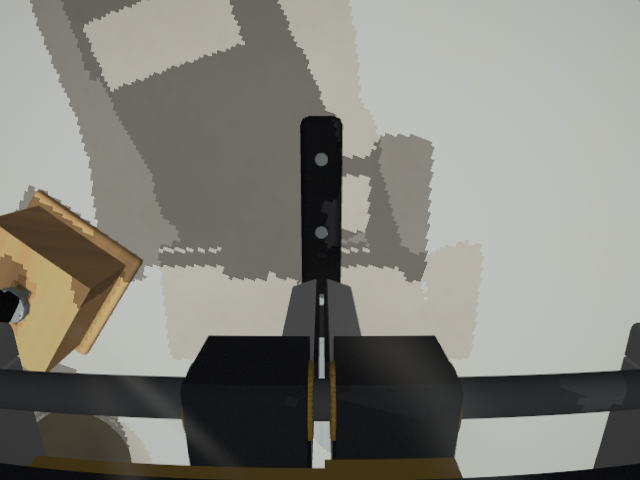

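Run:
```python
from h import *
o=ctrl.get_obs();i=cams.camera_info("wrist");k,dd=K(i);W=np.array(i["world_to_cam"])
def pj(X): return cv2.projectPoints(np.atleast_2d(X),cv2.Rodrigues(W[:3,:3])[0],W[:3,3],k,dd)[0].reshape(-1,2).round(0).tolist()
print("tcp px",pj(o["ee_pos"]),pj(o["ee_pos"]+[0,0,.019]))
p,d=cams.camera("wrist");w=cloud(i,d)
for uv in[(320,130),(320,180),(320,230),(320,270),(300,310),(340,310),(320,300),(320,350),(260,350)]: print(uv,w[uv[1],uv[0]].round(4))
t,d=cams.camera("top");it=cams.camera_info("top")
cv2.imwrite("pics/t2.png",cv2.resize(t[200:320,180:300],None,fx=5,fy=5))
```

```text
tcp px [[323.0, 279.0]] [[323.0, 292.0]]
(320, 130) [0.4458 0.3672 0.0166]
(320, 180) [0.4679 0.374  0.0162]
(320, 230) [0.4911 0.3811 0.0166]
(320, 270) [0.5106 0.3871 0.017 ]
(300, 310) [0.5127 0.3799 0.066 ]
(340, 310) [0.5082 0.3946 0.0657]
(320, 300) [0.5119 0.3876 0.0524]
(320, 350) [0.5123 0.3879 0.093 ]
(260, 350) [0.4901 0.3693 0.1405]
```

View pics/t2.png

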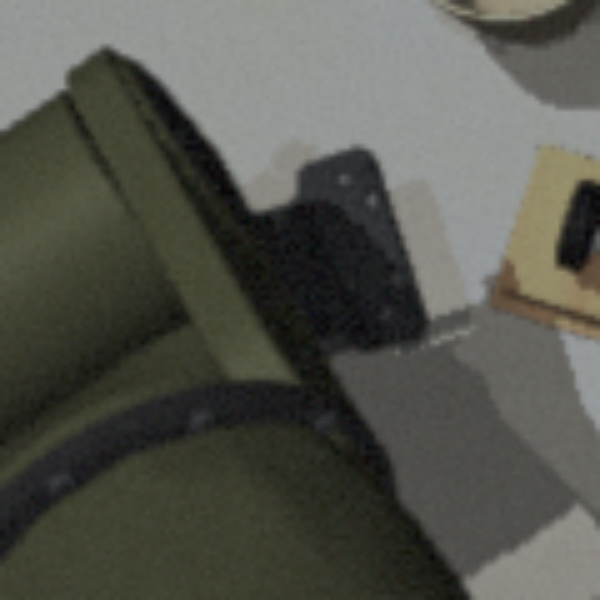

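To row units: -10 mm / 800 = -0.0125, -5 mm / 800 = -0.0063.

Call:
{"name": "arm_command", "arguments": {
  "plan": [
    [[0, 0, 0, 0, 0, 0, 1], [0, 0, 0, 0, 0, 0, 1], [0, 0, -0.0063, 0, 0, 0, 1], [0, 0, -0.0125, 0, 0, 0, 1]]
  ]
}}

```text
time_s: 3.6
ee_pos: [0.5191, 0.3914, 0.0144]
eef_rot: [3.142, -0.0, -2.842]
force: [-1.1, -0.7, -0.0]
grip_width: 0.0004
grip_force: 0.0
```

Run:
```python
from h import *
o=ctrl.get_obs();print(o["grip_width"],o["grip_force"],o["force"],o["ee_pos"])
i=cams.camera_info("wrist");p,d=cams.camera("wrist");w=cloud(i,d)
k,dd=K(i);W=np.array(i["world_to_cam"])
def pj(X): return cv2.projectPoints(np.atleast_2d(X),cv2.Rodrigues(W[:3,:3])[0],W[:3,3],k,dd)[0].reshape(-1,2).round(0).tolist()
t=R.from_euler('xyz',o["eef_rot"]).as_matrix()
for x,z in((0,0),(8,0),(8,-19),(-8,0)): print(x,z,pj(o["ee_pos"]+t@np.array([x*1e-3,0,z*1e-3])))
for v in range(260,335,6): print(v,[ (w[v,u]-o["ee_pos"])@t*1e3//1 for u in(300,320,340)])
cv2.imwrite("pics/w3.png",cv2.resize(p[100:400,220:420],None,fx=2,fy=2))
```

```text
0.00044676828081970533 0.0 [-1.0620196  -0.66975954 -0.024693  ] [0.51908636 0.39143048 0.0143678 ]
0 0 [[323.0, 279.0]]
8 0 [[323.0, 265.0]]
8 -19 [[323.0, 277.0]]
-8 0 [[323.0, 293.0]]
260 [array([  6., -14.,  13.]), array([11., -2., -3.]), array([ 6.,  9., 13.])]
266 [array([  2., -14.,  14.]), array([ 8., -2., -3.]), array([ 2.,  9., 14.])]
272 [array([ -1., -14.,  14.]), array([ 4., -2., -2.]), array([-1.,  9., 13.])]
278 [array([ -5., -14.,  14.]), array([ 1., -2., -2.]), array([-5.,  9., 14.])]
284 [array([  9., -11., -35.]), array([  7.,  -2., -30.]), array([ 10.,   7., -36.])]
290 [array([  9., -11., -42.]), array([  8.,  -2., -38.]), array([  9.,   7., -41.])]
296 [array([  9., -10., -48.]), array([  8.,  -2., -45.]), array([  9.,   6., -49.])]
302 [array([  9., -10., -55.]), array([  8.,  -2., -52.]), array([  9.,   6., -55.])]
308 [array([ 10., -10., -62.]), array([  8.,  -2., -58.]), array([ 10.,   6., -62.])]
314 [array([  9.,  -9., -67.]), array([  8.,  -2., -63.]), array([  9.,   6., -67.])]
320 [array([  9.,  -9., -72.]), array([  8.,  -2., -69.]), array([  9.,   5., -71.])]
326 [array([  9.,  -9., -77.]), array([  7.,  -2., -73.]), array([ 10.,   5., -77.])]
332 [array([ 10.,  -9., -82.]), array([  7.,  -2., -77.]), array([  9.,   5., -81.])]
```

View pics/w3.png

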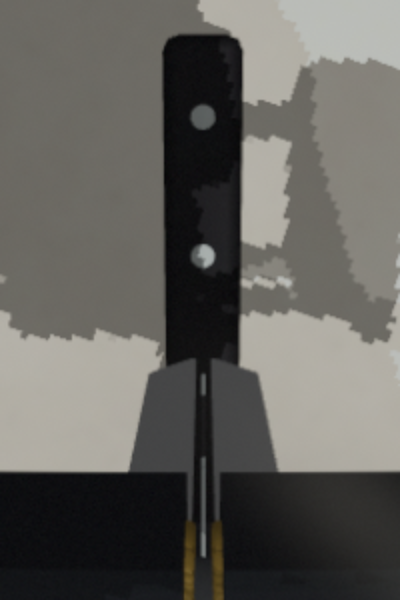

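The depth readings put the visible fingertips about 30 mm behind the reported TCP, so they closed above the knife. I'll check this from the scene camera before going lower.

Run:
```python
from h import *
i=np.load("w1i.npy",allow_pickle=True).item();d=np.load("w1.npy");w=cloud(i,d)
t=R.from_euler('xyz',[np.pi,0,-2.8414]).as_matrix();o=np.array([.517,.3906,.1609])
for v in(276,280,282,284,286,290,300,310): print(v,((w[v,214]-o)@t*1e3).round(),((w[v,430]-o)@t*1e3).round())
p,d=cams.camera("scene");i=cams.camera_info("scene");w=cloud(i,d);o=ctrl.get_obs()["ee_pos"]
k,dd=K(i);W=np.array(i["world_to_cam"]);uv=cv2.projectPoints(np.array([o,o+[0,0,.03]]),cv2.Rodrigues(W[:3,:3])[0],W[:3,3],k,dd)[0].reshape(-1,2);print(uv)
u,v=uv[0].astype(int);cv2.imwrite("pics/s3.png",cv2.resize(p[v-80:v+50,u-80:u+80],None,fx=4,fy=4))
```

```text
276 [ -54. -104.  161.] [-54. 102. 158.]
280 [ 10. -51. -29.] [ 10.  49. -29.]
282 [ 10. -50. -32.] [ 10.  49. -32.]
284 [ 10. -49. -34.] [ 10.  48. -34.]
286 [  9. -49. -35.] [  9.  48. -36.]
290 [  9. -48. -39.] [  8.  48. -37.]
300 [  5. -48. -41.] [  6.  46. -44.]
310 [  1. -48. -43.] [  2.  46. -45.]
[[261.6001983  212.31795182]
 [260.49705019 201.65010718]]
```

View pics/s3.png

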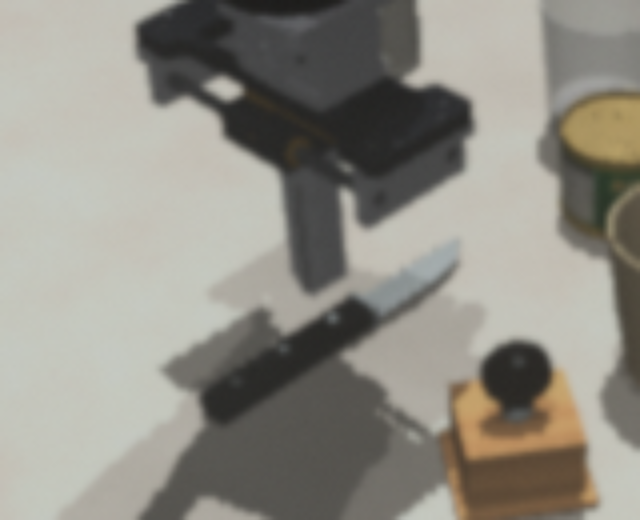

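The scene view confirms it. The fingertips at crop (320,290) sit about 25 mm above the projected TCP (320,320), and the knife hasn't moved. From here on I'll allow for fingertips about 26 mm behind the reported TCP. Now I open and go lower.

To row units: 32 mm / 800 = 0.04, 25 mm / 800 = 0.0313.

Call:
{"name": "arm_command", "arguments": {
  "plan": [
    [[0, 0, 0, 0, 0, 0, -0.1], [0, 0, 0, 0, 0, 0, -0.1], [0, 0, 0, 0, 0, 0, -0.1], [0, 0, 0, 0, 0, 0, -0.1], [0, 0, 0, 0, 0, 0, -0.1], [0, 0, 0, 0, 0, 0, -0.1], [0, 0, 0.0188, 0, 0, 0, -0.1], [0, 0, 0.0313, 0, 0, 0, -0.1], [0, 0, 0.04, 0, 0, 0, -0.1]]
  ]
}}

```text
time_s: 4.6
ee_pos: [0.5185, 0.391, -0.02]
eef_rot: [-3.141, -0.002, -2.842]
force: [0.3, 0.3, -0.0]
grip_width: 0.0521
grip_force: 0.0
```

To row units: 2 mm / 800 = 0.0025, 1 mm / 800 = 0.0013.

Call:
{"name": "arm_command", "arguments": {
  "plan": [
    [[0, 0, 0.0013, 0, 0, 0, -0.1], [0, 0, 0.0025, 0, 0, 0, -0.1], [0, 0, 0.0025, 0, 0, 0, -0.1]]
  ]
}}

```text
time_s: 4.9
ee_pos: [0.5193, 0.3915, -0.0198]
eef_rot: [3.141, 0.0, -2.842]
force: [0.2, 0.2, -0.2]
grip_width: 0.0516
grip_force: 0.0
```

To row units: 2 mm / 800 = 0.0025, 1.5 mm / 800 = 0.0019.

Call:
{"name": "arm_command", "arguments": {
  "plan": [
    [[0, 0, 0.0019, 0, 0, 0, -0.1], [0, 0, 0.0025, 0, 0, 0, -0.1], [0, 0, 0.0025, 0, 0, 0, -0.1]]
  ]
}}

```text
time_s: 5.2
ee_pos: [0.5191, 0.3914, -0.022]
eef_rot: [3.142, 0.0, -2.842]
force: [0.7, 0.3, -0.2]
grip_width: 0.0515
grip_force: 0.0
```

Call:
{"name": "arm_command", "arguments": {
  "plan": [
    [[0, 0, 0, 0, 0, 0, 1], [0, 0, 0, 0, 0, 0, 1], [0, 0, 0, 0, 0, 0, 1], [0, 0, 0, 0, 0, 0, 1], [0, 0, 0, 0, 0, 0, 1], [0, 0, 0, 0, 0, 0, 1], [0, 0, 0, 0, 0, 0, 1]]
  ]
}}

```text
time_s: 5.9
ee_pos: [0.5191, 0.3914, -0.022]
eef_rot: [3.142, 0.0, -2.842]
force: [0.4, -0.3, 0.9]
grip_width: 0.0197
grip_force: 25.0
```

Run:
```python
from h import *
print(go(.53,.19,.12,3.209))
```

```text
([49.0, -195.7, -142.0], [0.0, 0.0, 0.232])
```

To row units: -196 mm / 800 = -0.245, -142 mm / 800 = -0.1775, 0.232 rad / 2 = 0.116.

Call:
{"name": "arm_command", "arguments": {
  "plan": [
    [[0, 0, -0.0375, 0, 0, 0, 1], [0, 0, -0.0938, 0, 0, 0, 1], [0, 0, -0.1438, 0, 0, 0, 1], [0.0125, -0.05, -0.1775, 0, 0, 0.025, 1], [0.0275, -0.1063, -0.1775, 0, 0, 0.05, 1], [0.0413, -0.1625, -0.1775, 0, 0, 0.075, 1], [0.0538, -0.2125, -0.1775, 0, 0, 0.1, 1], [0.0613, -0.245, -0.1775, 0, 0, 0.116, 1], [0.0613, -0.245, -0.1775, 0, 0, 0.116, 1], [0.0613, -0.245, -0.1775, 0, 0, 0.116, 1]]
  ]
}}

```text
time_s: 6.9
ee_pos: [0.5302, 0.1896, 0.1201]
eef_rot: [3.141, 0.0, -3.075]
force: [-0.3, -0.5, -0.9]
grip_width: 0.0201
grip_force: 25.0
```

Run:
```python
from h import *
o=ctrl.get_obs();print(o["ee_pos"],o["eef_rot"],o["grip_width"],o["grip_force"])
i=cams.camera_info("wrist");p,d=cams.camera("wrist");cv2.imwrite("pics/w4.png",p);np.save("w4.npy",d);np.save("w4i.npy",i,allow_pickle=True)
```

```text
[0.53016819 0.18961454 0.12007253] [ 3.14141409e+00  2.24145577e-04 -3.07488336e+00] 0.020103936980614617 24.999909102916718
```

View pics/w4.png

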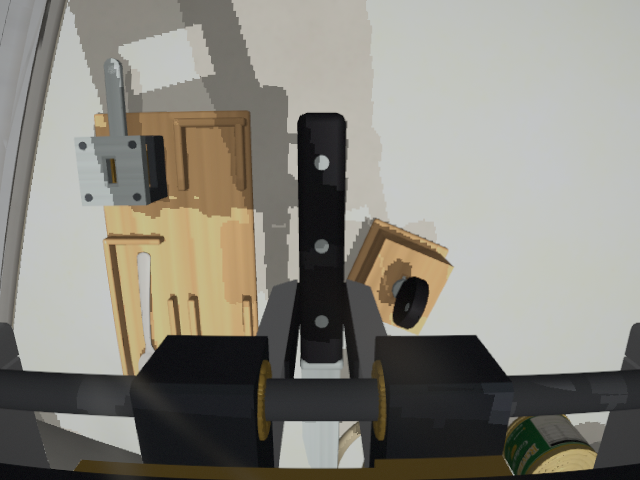

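The wrist view shows the lock keyway at (112,171), the compartment's end-wall corners at about (182,122) and (240,122), the held knife's butt at (322,114), the stand top at (405,275) and the key head at (410,303).

Run:
```python
from h import *
i=np.load("w4i.npy",allow_pickle=True).item();d=np.load("w4.npy");p=cv2.imread("pics/w4.png");w=cloud(i,d)
hsv=cv2.cvtColor(p,cv2.COLOR_BGR2HSV);H,S,V=[hsv[...,k].astype(int) for k in range(3)];z=w[...,2]
def reg(a,b,c,e): m=np.zeros((480,640),bool);m[b:e,a:c]=1;return m
def px(m): v,u=np.nonzero(m);return np.c_[u,v]
def big(m):
    n,l,s,_=cv2.connectedComponentsWithStats(m.astype(np.uint8));k=1+np.argmax(s[1:,4]);return l==k
O=np.array([.562,.0746]);a=.067;Q=np.array([[np.cos(a),-np.sin(a)],[np.sin(a),np.cos(a)]])
lk=big(reg(60,125,150,215)&(z>.044)&(z<.053)&(S<60)|reg(95,150,130,190));print("plate",rect(plane(i,px(lk),.048)[:,:2]),np.median(w[lk],0))
kw=big(reg(98,150,125,192)&((S>90)|(V<60)));print("keyway",rect(plane(i,px(kw),.048)[:,:2]),px(kw).min(0),px(kw).max(0))
wl=reg(170,105,256,330)&(z>.0135)&(z<.022);X=(plane(i,px(wl),.017)[:,:2]-O)@Q*1e3
print("walls tray: x",np.percentile(X[:,0],[1,99]).round(1),"y",np.percentile(X[:,1],[1,99]).round(1));h=np.histogram(X[:,1],np.arange(0,68,2));print(list(zip(h[1].astype(int),h[0])))
h=np.histogram(X[:,0],np.arange(-126,-90,2));print(list(zip(h[1].astype(int),h[0])))
e=[plane(i,[[u,v]],.006)[0,:2] for u,v in((250,111),(256,260))];print("edge pts tray",[((q-O)@Q*1e3).round(1) for q in e])
o=np.array([.5302,.1896,.1201]);t=R.from_euler('xyz',[3.1414,0,-3.0749]).as_matrix()
kn=big(reg(290,105,355,285)&(V<60));P=(plane(i,px(kn),.156)-o)@t*1e3;print("knife toolframe",P.min(0).round(1),P.max(0).round(1),np.median(((w[kn]-o)@t*1e3),0).round(1),rect(P[:,:2]))
st=big(reg(345,215,460,335)&(z>.037)&(z<.047));print("standtop",rect(plane(i,px(st),.042)[:,:2]))
ky=big(reg(385,270,435,335)&(V<45));A=px(ky);print("key px",A.min(0),A.max(0),rect(A),[w[ky].min(0),np.median(w[ky],0),w[ky].max(0)])
top=big(ky&(z>.06));print(rect(w[ky&(z>.05)&(z<.095)][:,:2]))
```

```text
plate (array([0.4872, 0.0393]), array([0.0479, 0.0512]), -1.505) [0.48671195 0.03831847 0.04868394]
keyway (array([0.4868, 0.0395]), array([0.0051, 0.016 ]), -0.047) [108 159] [115 182]
walls tray: x [-112.3   57.2] y [-10.9  57.9]
[(np.int64(0), np.int64(0)), (np.int64(2), np.int64(0)), (np.int64(4), np.int64(115)), (np.int64(6), np.int64(258)), (np.int64(8), np.int64(263)), (np.int64(10), np.int64(228)), (np.int64(12), np.int64(49)), (np.int64(14), np.int64(21)), (np.int64(16), np.int64(27)), (np.int64(18), np.int64(20)), (np.int64(20), np.int64(20)), (np.int64(22), np.int64(24)), (np.int64(24), np.int64(16)), (np.int64(26), np.int64(19)), (np.int64(28), np.int64(21)), (np.int64(30), np.int64(16)), (np.int64(32), np.int64(19)), (np.int64(34), np.int64(21)), (np.int64(36), np.int64(18)), (np.int64(38), np.int64(22)), (np.int64(40), np.int64(24)), (np.int64(42), np.int64(18)), (np.int64(44), np.int64(22)), (np.int64(46), np.int64(24)), (np.int64(48), np.int64(19)), (np.int64(50), np.int64(155)), (np.int64(52), np.int64(270)), (np.int64(54), np.int64(264)), (np.int64(56), np.int64(182
[... 510 characters left out ...]
64(-102), np.int64(36)), (np.int64(-100), np.int64(54)), (np.int64(-98), np.int64(51)), (np.int64(-96), np.int64(46)), (np.int64(-94), np.int64(40))]
edge pts tray [array([-117.7,   61.8]), array([ 0.3, 61.9])]
knife toolframe [ 10.3 -11.7 -35.9] [ 83.3  10.  -35.9] [ 49.5  -1.  -38.3] (array([46.7885, -0.8321]), array([21.7932, 72.951 ]), 0.0)
standtop (array([0.5611, 0.251 ]), array([0.0578, 0.0618]), -0.329)
key px [393 277] [427 327] (array([409.7414, 301.8965]), array([29.8969, 50.5091]), -1.19) [array([0.45694765, 0.18394937, 0.04899913]), array([0.55723478, 0.24903776, 0.07908992]), array([0.57516029, 0.2599841 , 0.3263556 ])]
(array([0.5601, 0.2507]), array([0.0099, 0.0337]), -0.334)
```

Run:
```python
from h import *
print(go(.5442,.1050,-.015,3.209))
```

```text
([-8.3, -86.0, 135.0], [0.0, 0.0, 0.0])
```

To row units: 135 mm / 800 = 0.1688, 132 mm / 800 = 0.165.

Call:
{"name": "arm_command", "arguments": {
  "plan": [
    [[-0.005, -0.05, 0, 0, 0, 0, 1], [-0.01, -0.1, 0.0125, 0, 0, 0, 1], [-0.01, -0.1075, 0.0625, 0, 0, 0, 1], [-0.01, -0.1075, 0.1125, 0, 0, 0, 1], [-0.01, -0.1075, 0.1438, 0, 0, 0, 1], [-0.01, -0.1075, 0.1563, 0, 0, 0, 1], [-0.01, -0.1075, 0.165, 0, 0, 0, 1], [-0.01, -0.1075, 0.1688, 0, 0, 0, 1], [-0.01, -0.1075, 0.1688, 0, 0, 0, 1]]
  ]
}}

```text
time_s: 7.85
ee_pos: [0.5443, 0.1048, -0.0143]
eef_rot: [3.142, 0.001, -3.074]
force: [-0.1, 0.4, -1.6]
grip_width: 0.0195
grip_force: 25.0
```

To row units: 1.4 mm / 800 = 0.0018, 0.7 mm / 800 = 0.0009.

Call:
{"name": "arm_command", "arguments": {
  "plan": [
    [[0, 0, 0.0009, 0, 0, 0, 1], [0, 0, 0.0018, 0, 0, 0, 1], [0, 0, 0.0018, 0, 0, 0, 1]]
  ]
}}

```text
time_s: 8.15
ee_pos: [0.544, 0.1044, -0.0161]
eef_rot: [3.142, 0.001, -3.074]
force: [0.7, 0.2, -0.3]
grip_width: 0.0195
grip_force: 25.0
```

Now release and open to about 40 mm, rise, then check the placing.

To row units: -145 mm / 800 = -0.1813, -130 mm / 800 = -0.1625.

Call:
{"name": "arm_command", "arguments": {
  "plan": [
    [[0, 0, 0, 0, 0, 0, 0.2], [0, 0, 0, 0, 0, 0, 0.2], [0, 0, 0, 0, 0, 0, 0.2], [0, 0, 0, 0, 0, 0, 0.2], [0, 0, 0, 0, 0, 0, 0.2], [0, 0, -0.0125, 0, 0, 0, 0.2], [0, 0, -0.0438, 0, 0, 0, 0.2], [0, 0, -0.1, 0, 0, 0, 0.2], [0, 0, -0.1625, 0, 0, 0, 0.2], [0, 0, -0.1813, 0, 0, 0, 0.2], [0, 0, -0.1813, 0, 0, 0, 0.2]]
  ]
}}

```text
time_s: 9.25
ee_pos: [0.545, 0.1046, 0.1318]
eef_rot: [3.141, 0.005, -3.074]
force: [-0.4, 0.1, -1.1]
grip_width: 0.0376
grip_force: 0.0
```

Run:
```python
from h import *
o=ctrl.get_obs();print(o["ee_pos"],o["eef_rot"],o["grip_width"])
i=cams.camera_info("wrist");p,d=cams.camera("wrist");cv2.imwrite("pics/w5.png",p);w=cloud(i,d);V=p.max(2)
O=np.array([.563,.0746]);a=.067;Q=np.array([[np.cos(a),-np.sin(a)],[np.sin(a),np.cos(a)]])
m=((V<60)&(w[...,2]>.014)&(w[...,2]<.03)).astype(np.uint8);n,l,s,_=cv2.connectedComponentsWithStats(m);k=1+np.argmax(s[1:,4]);v,u=np.nonzero(l==k)
P=plane(i,np.c_[u,v],.021);X=(P[:,:2]-O)@Q*1e3;print(s[k],rect(P[:,:2]),X.min(0),X.max(0),np.median(w[l==k],0))
print(go(.56,.2507,.12,np.pi-.329))
```

```text
[0.54498334 0.10455419 0.13179274] [ 3.14132584  0.00527674 -3.07438732] 0.03761957861774581
[ 309  123   25  141 3256] (array([0.5166, 0.1014]), array([0.019 , 0.1104]), 0.059) [-99.69038918  20.14332983] [10.59775053 39.28175352] [0.51224943 0.10104838 0.02229186]
([-25.7, 144.9, 9.5], [0.0, 0.002, 0.396])
```

View pics/w5.png

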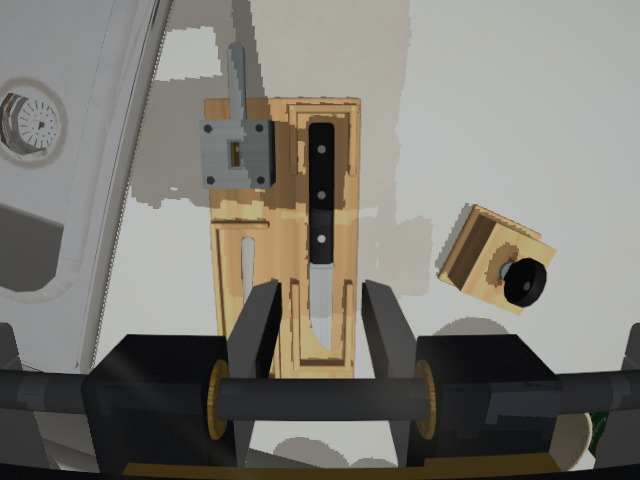

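The knife lies in the compartment, with its handle at pixels (309–334, 123–264), and is released within a couple of mm of its place. Lock plate at (237,154), key at (525,282). Next I hover over the key with the gripper open.

To row units: 145 mm / 800 = 0.1813, 110 mm / 800 = 0.1375, 0.396 rad / 2 = 0.198.

Call:
{"name": "arm_command", "arguments": {
  "plan": [
    [[-0.0063, 0.0375, 0, 0, 0, 0.035, -1], [-0.015, 0.0875, 0.0063, 0, 0, 0.1, -1], [-0.025, 0.1375, 0.0113, 0, 0, 0.15, -1], [-0.0325, 0.1813, 0.0125, 0, 0, 0.198, -1], [-0.0325, 0.1813, 0.0125, 0, 0, 0.198, -1], [-0.0325, 0.1813, 0.0125, 0, 0, 0.198, -1], [-0.0325, 0.1813, 0.0125, 0, 0, 0.198, -1]]
  ]
}}

```text
time_s: 10.0
ee_pos: [0.5597, 0.2498, 0.1176]
eef_rot: [-3.14, -0.001, 2.813]
force: [0.6, 0.5, -0.9]
grip_width: 0.0903
grip_force: 0.0
```

Run:
```python
from h import *
o=ctrl.get_obs();i=cams.camera_info("wrist");p,d=cams.camera("wrist");w=cloud(i,d);V=p.max(2);cv2.imwrite("pics/w6.png",p)
print(o["ee_pos"],o["eef_rot"],o["grip_width"],o["time_s"])
t=R.from_euler('xyz',o["eef_rot"]).as_matrix()
L=(w-o["ee_pos"])@t*1e3; near=np.hypot(w[...,0]-.56,w[...,1]-.2507)<.05
m=near&(w[...,2]>.05)&(w[...,2]<.1)&(V<80);print("key",m.sum(),rect(w[m][:,:2]),rect(L[m][:,:2]),L[m].min(0),L[m].max(0),w[m][:,2].max())
m=near&(w[...,2]>.037)&(w[...,2]<.047);v,u=np.nonzero(m);print("stand",m.sum(),rect(plane(i,np.c_[u,v],.042)[:,:2]))
print(go(.56,.2507,.026,np.pi-.329))
```

```text
[0.55966036 0.24981387 0.11758144] [-3.14039351e+00 -1.21071162e-03  2.81304238e+00] 0.09030737712603512 10.0
key 863 (array([0.5601, 0.2518]), array([0.0099, 0.0336]), -0.339) (array([0.2004, 2.0279]), array([ 9.951 , 33.5695]), 0.011) [-16.536227    -2.94145382  29.84599559] [16.96327707  7.16689942 53.19204776] 0.08772836106699777
stand 5463 (array([0.5606, 0.2517]), array([0.0562, 0.0607]), -0.33)
([0.1, 1.1, 92.0], [-0.001, -0.001, -0.0])
```

To row units: 91 mm / 800 = 0.1138, 89 mm / 800 = 0.1113.

Call:
{"name": "arm_command", "arguments": {
  "plan": [
    [[0, 0.0025, 0.0375, 0, 0, 0, -1], [0, 0.0025, 0.075, 0, 0, 0, -1], [0, 0.0025, 0.1, 0, 0, 0, -1], [0, 0.0025, 0.1113, 0, 0, 0, -1], [0, 0.0025, 0.1138, 0, 0, 0, -1], [0, 0.0025, 0.1138, 0, 0, 0, 1], [0, 0.0025, 0.1138, 0, 0, 0, 1], [0, 0.0025, 0.1138, 0, 0, 0, 1], [0, 0.0025, 0.1138, 0, 0, 0, 1], [0, 0.0025, 0.1138, 0, 0, 0, 1], [0, 0.0025, 0.1138, 0, 0, 0, 1], [0, 0.0025, 0.1138, 0, 0, 0, 1]]
  ],
  "squeeze": 40
}}

```text
time_s: 11.25
ee_pos: [0.5606, 0.2528, 0.0276]
eef_rot: [3.142, -0.0, 2.813]
force: [0.3, 0.7, 0.4]
grip_width: 0.0415
grip_force: 0.0
```

Call:
{"name": "arm_command", "arguments": {
  "plan": [
    [[0, 0, 0, 0, 0, 0, 1], [0, 0, 0, 0, 0, 0, 1], [0, 0, 0, 0, 0, 0, 1], [0, 0, 0, 0, 0, 0, 1], [0, 0, 0, 0, 0, 0, 1]]
  ]
}}

```text
time_s: 11.75
ee_pos: [0.5606, 0.2527, 0.0275]
eef_rot: [-3.142, -0.0, 2.813]
force: [-0.0, 0.1, 0.1]
grip_width: 0.0099
grip_force: 40.0
```

To row units: -90 mm / 800 = -0.1125, -70 mm / 800 = -0.0875.

Call:
{"name": "arm_command", "arguments": {
  "plan": [
    [[0, 0, -0.01, 0, 0, 0, 1], [0, 0, -0.025, 0, 0, 0, 1], [0, 0, -0.05, 0, 0, 0, 1], [0, 0, -0.0875, 0, 0, 0, 1], [0, 0, -0.1125, 0, 0, 0, 1], [0, 0, -0.1125, 0, 0, 0, 1]]
  ]
}}

```text
time_s: 12.35
ee_pos: [0.5621, 0.2533, 0.1216]
eef_rot: [3.138, 0.005, 2.813]
force: [0.9, 0.8, -0.2]
grip_width: 0.0097
grip_force: 40.0
```

Run:
```python
from h import *
print(go(.4868,.055,.117,3.209),ctrl.get_obs()["grip_width"])
```

```text
([7.2, -212.0, 3.8], [0.003, 0.005, -0.396]) 0.00970317255704027
```

To row units: -168 mm / 800 = -0.21, -135 mm / 800 = -0.1688, -0.396 rad / 2 = -0.198.

Call:
{"name": "arm_command", "arguments": {
  "plan": [
    [[-0.0038, -0.0563, 0.005, 0, 0, -0.05, 1], [-0.0088, -0.1125, 0.005, 0, 0, -0.11, 1], [-0.0125, -0.1688, 0.005, 0, 0, -0.165, 1], [-0.0163, -0.21, 0.005, 0.001, 0.0025, -0.198, 1], [-0.0163, -0.21, 0.005, 0.001, 0.0025, -0.198, 1], [-0.0163, -0.21, 0.005, 0.001, 0.0025, -0.198, 1], [-0.0163, -0.21, 0.005, 0.001, 0.0025, -0.198, 1]]
  ]
}}

```text
time_s: 13.05
ee_pos: [0.5188, 0.0903, 0.1133]
eef_rot: [-3.141, -0.005, -3.075]
force: [0.3, 0.5, -1.1]
grip_width: 0.0097
grip_force: 40.0
```

```bash
cat > look.py <<'E'
from h import *
o=ctrl.get_obs();i=cams.camera_info("wrist");p,d=cams.camera("wrist");w=cloud(i,d)
hsv=cv2.cvtColor(p,cv2.COLOR_BGR2HSV);H,S,V=[hsv[...,k].astype(int) for k in range(3)]
print(o["ee_pos"],o["eef_rot"],o["grip_width"],o["time_s"],o["force"])
t=R.from_euler('xyz',o["eef_rot"]).as_matrix();L=(w-o["ee_pos"])@t*1e3
tl=lambda P:(P-o["ee_pos"])@t*1e3
near=np.hypot(w[...,0]-.4868,w[...,1]-.0395)
m=(near<.04)&(w[...,2]>.044)&(w[...,2]<.053);v,u=np.nonzero(m);P=plane(i,np.c_[u,v],.048);print("plate",m.sum(),rect(P[:,:2]),rect(tl(P)[:,:2]))
m=((near<.011)&((S>90)|(V<60))).astype(np.uint8);n,l,s,_=cv2.connectedComponentsWithStats(m);k=1+np.argmax(s[1:,4]);v,u=np.nonzero(l==k);P=plane(i,np.c_[u,v],.048);print("keyway",s[k],rect(P[:,:2]),rect(tl(P)[:,:2]))
m=(abs(L[...,1])<20)&(abs(L[...,0])<30)&(L[...,2]>-25)&(L[...,2]<25)
v,u=np.nonzero(m);print("key pts",m.sum(),L[m].min(0).round(1),L[m].max(0).round(1),u.min(),u.max(),v.min(),v.max())
for z in range(-60,26,5):
    q=m&(abs(L[...,2]-z)<2.5)
    if q.sum()>3: print(z,q.sum(),np.percentile(L[q][:,0],[2,50,98]).round(1),np.percentile(L[q][:,1],[2,50,98]).round(1))
cv2.imwrite("pics/look.png",p)
E
python3 look.py
```

```text
[0.51881353 0.09029562 0.11333899] [-3.14076949 -0.00534377 -3.07463761] 0.009653145976647586 13.05 [ 0.31316174  0.51953953 -1.14057477]
plate 4831 (array([0.4873, 0.0385]), array([0.0483, 0.049 ]), -1.512) (array([ 34.6016, -49.4817]), array([48.2596, 49.0021]), -1.563)
keyway [  38  373   82   32 1619] (array([ 0.65  , -0.0979]), array([0.0288, 0.0734]), -1.502) (array([-118.6052, -196.4745]), array([28.7842, 73.4429]), 1.569)
key pts 130 [  4.6  -7.  -17.5] [ 7.9  5.3 18.1] 309 334 257 281
-5 25 [6.  6.9 7.9] [-3.  -1.1  1.2]
0 40 [5.6 7.2 7.8] [-3.3 -0.6  1.5]
5 24 [6.8 7.4 7.8] [-3.3 -0.6  1.3]
10 19 [6.9 7.5 7.6] [-3.4 -1.2  0.9]
15 19 [6.9 7.4 7.6] [-3.2 -0.6  1.1]
```

View pics/look.png

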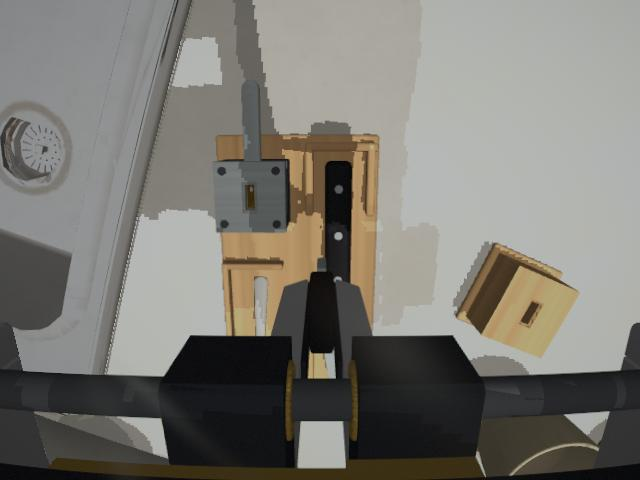

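The key hangs straight in the grip, blade at (320,265), with the keyway at (250,196) and the slot of the stand empty.

Run:
```python
from h import *
o=ctrl.get_obs();i=cams.camera_info("wrist");p=cv2.imread("pics/look.png")
t=R.from_euler('xyz',o["eef_rot"]).as_matrix();g=p.astype(int);sp=g.max(2)-g.min(2)
c=g[176:218,238:264];S=(sp>45)|(g.max(2)<50);m=np.zeros((480,640),np.uint8);m[176:218,238:264]=S[176:218,238:264]
n,l,s,_=cv2.connectedComponentsWithStats(m);k=1+np.argmax(s[1:,4]);v,u=np.nonzero(l==k);P=plane(i,np.c_[u,v],.048)
L=(P-o["ee_pos"])@t*1e3;print(s[k],rect(P[:,:2]),rect(L[:,:2]))
c,_,_=rect(P[:,:2])
# target TCP so that key (tool -0.4,-1.0) sits on keyway
R2=R.from_euler('xyz',[np.pi,0,3.209]).as_matrix()
X=np.array([c[0],c[1],.0])-R2@np.array([-.0004,-.001,0]);print(X,go(X[0],X[1],.09,3.209))
```

```text
[247 191   8  17  24] (array([0.4885, 0.0395]), array([0.0048, 0.0109]), 0.025) (array([ 32.551, -50.813]), array([ 4.4251, 11.6888]), -0.377)
[4.88033552e-01 4.04707865e-02 1.22464680e-19] ([33.9, -47.8, 23.5], [-0.001, -0.005, 0.0])
```

Run:
```python
from h import *
o=ctrl.get_obs();i=cams.camera_info("wrist");p=cv2.imread("pics/look.png").astype(int)
print((p[176:218:2,238:266,2]-p[176:218:2,238:266,0])); print(p[196,238:266,1]);print(p[176:218,250,1])
t=R.from_euler('xyz',o["eef_rot"]).as_matrix()
for uv in((250.5,196.5),(214.5,196),(289,196)):
    P=plane(i,[uv],.048);print(P,((P-o["ee_pos"])@t*1e3).round(1))
```

```text
[[-4 -4 -3 -4 -4 -3 -3 -2 -3 -3 -2 -3 -2 -3 -2 -3 -3 -3 -3 -2 -3 -3 -3 -3
  -3 -3 -3 -2]
 [-5 -5 -4 -3 -4 -4 -4 -4 -4 -4 -3 -3 -3 -3 -4 -3 -3 -4 -4 -4 -3 -4 -3 -3
  -4 -3 -4 -4]
 [-4 -3 -3 -3 -3 -4 -2 -3 -3 -3 -4 -4 -5 -3 -3 -3 -4 -2 -3 -3 -4 -3 -3 -3
  -4 -3 -3 -3]
 [-4 -4 -2 -3 -2 -2 -3 -3 -4 -3 -4 -3 -3 -4 -3 -2 -2 -2 -3 -3 -3 -2 -2 -3
  -3 -3 -3 -3]
 [-3 -4 -4 -3 -2 -3 -4 -4  1  1  1  1  3  2  3  3  2 -2 -2 -2 -3 -3 -3 -2
  -3 -3 -3 -3]
 [-3 -4 -3 -3 -3 -3 -3 -2 20 41 40 38 14 10 25 36 12 -2 -4 -3 -3 -2 -2 -3
  -3 -3 -3 -3]
 [-4 -4 -4 -3 -3 -3 -3 -2 21 41 39 38 -2 -4 -3 23 17 -2 -3 -3 -3 -3 -2 -4
  -3 -3 -4 -4]
 [-4 -3 -4 -3 -3 -3 -4 -3 22 45 39 34  0 -3 -1 27 24 -1 -2 -3 -2 -2 -3 -2
  -2 -4 -3 -3]
 [-4 -4 -4 -4 -2 -3 -2 -2 18 49 38 36 21 21 35 37 22 -2 -3 -3 -2 -4 -3 -3
  -3 -3 -3 -2]
 [-4 -2 -4 -4 -4 -3 -3 -3  9 46 37 36 39 38 38 35 20 -2 -3 -3 -2 -3 -2 -2
  -2 -2 -2 -3]
 [-4 -3 -3 -4 -4 -4 -3 -4 10 48 38 38 38 38 37 37 34 -2 -2 -2 -3 -3 -4 -2
  -3 -4 -3 -3]
 [-3 -3 -3 -2 -3 -3 -3 -2 -2 53 42 36 38 37 37 38 32 -2 -2 -2 -3 -3 -2 -2
  -2 -3 -2 -3]
 [-4 -4 -3 -4 -4 -2 -2 -3 -2 57 
[... 533 characters left out ...]
 -2 -2 -2 -2 -4 -2 -2 -3 -2 -3 -3 -3 -3 -3
  -4 -3 -4 -3]
 [-4 -4 -3 -3 -4 -4 -3 -3 -4 -4 -4 -2 -4 -4 -4 -4 -3 -3 -3 -3 -3 -3 -3 -3
  -3 -3 -3 -2]
 [-4 -4 -4 -4 -3 -5 -4 -4 -4 -3 -4 -4 -3 -3 -3 -4 -3 -3 -3 -2 -4 -4 -3 -3
  -3 -3 -4 -4]]
[118 118 118 112 100  95  96  70  57  60  42  40  39  39  39  40  69  80
  77  87  89  89  89  89  89  89  89  90]
[ 94  92  91  90  90  88  81  79  71  44  58  79 101 108  98  75  49  40
  38  40  39  40  39  38  40  41  40  40  42  43  46  55  65  68  76  83
  83  85  90  90  90  90]
[[0.48670499 0.03943504 0.048     ]] [[ 35.1 -48.7  65.5]]
[[0.48788647 0.01498285 0.048     ]] [[ 35.6 -73.2  65.6]]
[[0.48470199 0.06532001 0.048     ]] [[ 35.3 -22.7  65.5]]
```

To row units: -48 mm / 800 = -0.06, -47.8 mm / 800 = -0.0598, -0.005 rad / 2 = -0.0025.

Call:
{"name": "arm_command", "arguments": {
  "plan": [
    [[0.025, -0.0313, 0, 0, -0.0025, 0, 1], [0.0438, -0.06, 0.0125, 0, -0.0025, 0, 1], [0.0443, -0.0598, 0.0313, 0, -0.0025, 0, 1], [0.0443, -0.0598, 0.0438, 0, -0.0025, 0, 1], [0.0443, -0.0598, 0.05, 0, -0.0025, 0, 1], [0.0443, -0.0598, 0.05, 0, -0.0025, 0, 1], [0.0443, -0.0598, 0.05, 0, -0.0025, 0, 1]]
  ]
}}

```text
time_s: 13.8
ee_pos: [0.4867, 0.0399, 0.074]
eef_rot: [-3.141, -0.0, -3.074]
force: [0.2, -0.2, -0.9]
grip_width: 0.0095
grip_force: 40.0
```

```bash
python3 look.py | tail -8
```

```text
keyway [ 299  282   46   97 2321] (array([0.5315, 0.0419]), array([0.0294, 0.0668]), 0.068) (array([-44.7935,  -1.0006]), array([29.4135, 66.7712]), -0.0)
key pts 962 [-12.1 -19.9 -18.3] [24.1 20.  25. ] 289 357 225 284
-5 31 [5.7 6.6 7.7] [-3.3 -0.6  1.1]
0 30 [5.3 7.3 7.7] [-3.3 -1.2  1.5]
5 28 [6.8 7.3 8. ] [-3.4 -0.9  1.5]
10 22 [7.  7.3 7.8] [-3.4 -0.9  1. ]
15 18 [6.6 7.3 7.7] [-3.5 -1.5  1.1]
25 831 [-8.5 11.6 23. ] [-19.5  -0.6  19.4]
```

View pics/look.png

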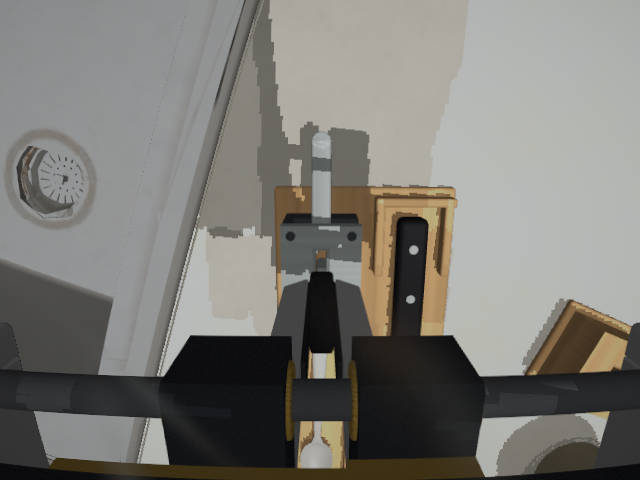

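That view was one over the picture limit of 10 (I miscounted), so I'll view no more and work from the force and pose readings. It showed the blade at (320,265) in line with the keyway. Now I start the insertion.

To row units: 10 mm / 800 = 0.0125, 8 mm / 800 = 0.01.

Call:
{"name": "arm_command", "arguments": {
  "plan": [
    [[0, 0, 0.0038, 0, 0, 0, 1], [0, 0, 0.0075, 0, 0, 0, 1], [0, 0, 0.01, 0, 0, 0, 1], [0, 0, 0.0125, 0, 0, 0, 1], [0, 0, 0.0125, 0, 0, 0, 1]]
  ]
}}

```text
time_s: 14.35
ee_pos: [0.4863, 0.0394, 0.0635]
eef_rot: [-3.141, -0.001, -3.074]
force: [0.6, 0.2, -0.6]
grip_width: 0.0094
grip_force: 40.0
```

To row units: 7 mm / 800 = 0.0088, 6 mm / 800 = 0.0075.

Call:
{"name": "arm_command", "arguments": {
  "plan": [
    [[0, 0, 0.0025, 0, 0, 0, 1], [0, 0, 0.005, 0, 0, 0, 1], [0, 0, 0.0075, 0, 0, 0, 1], [0, 0, 0.0088, 0, 0, 0, 1], [0, 0, 0.0088, 0, 0, 0, 1]]
  ]
}}

```text
time_s: 14.85
ee_pos: [0.4863, 0.0394, 0.0566]
eef_rot: [-3.141, -0.001, -3.074]
force: [-0.1, -0.6, -0.7]
grip_width: 0.01
grip_force: 40.0
```

To row units: 8 mm / 800 = 0.01, 7 mm / 800 = 0.0088, -0.02 rad / 2 = -0.01.

Call:
{"name": "arm_command", "arguments": {
  "plan": [
    [[0, 0, 0.0025, 0, 0, 0, 1], [0, 0, 0.005, 0, 0, 0, 1], [0, 0.0004, 0.0075, 0, 0, 0.01, 1], [0, -0.0004, 0.0088, 0, 0, -0.01, 1], [0, 0, 0.01, 0, 0, 0, 1], [0, 0, 0.01, 0, 0, 0, 1]]
  ]
}}

```text
time_s: 15.45
ee_pos: [0.4866, 0.039, 0.0487]
eef_rot: [-3.14, 0.0, -3.077]
force: [2.5, -5.0, -2.2]
grip_width: 0.0098
grip_force: 40.0
```

To row units: 8 mm / 800 = 0.01, 6 mm / 800 = 0.0075, -0.02 rad / 2 = -0.01.

Call:
{"name": "arm_command", "arguments": {
  "plan": [
    [[0, 0, 0.0025, 0, 0, 0.01, 1], [0, 0.0004, 0.005, 0, 0, -0.01, 1], [0, 0.0004, 0.0075, 0, 0, 0.01, 1], [0, 0.0004, 0.01, 0, 0, -0.01, 1], [0, 0.0004, 0.01, 0, 0, 0, 1], [0, 0.0004, 0.01, 0, 0, 0, 1]]
  ]
}}

```text
time_s: 16.05
ee_pos: [0.4862, 0.0398, 0.0405]
eef_rot: [-3.141, -0.001, -3.077]
force: [2.1, -0.7, -4.6]
grip_width: 0.0098
grip_force: 40.0
```

To row units: 7 mm / 800 = 0.0088, 6 mm / 800 = 0.0075, -0.02 rad / 2 = -0.01.

Call:
{"name": "arm_command", "arguments": {
  "plan": [
    [[0, 0, 0.0025, 0, 0, 0.01, 1], [0, 0, 0.005, 0, 0, -0.01, 1], [0, 0, 0.0075, 0, 0, 0.01, 1], [0, 0, 0.0088, 0, 0, 0, 1], [0, 0, 0.0088, 0, 0, 0, 1]]
  ]
}}

```text
time_s: 16.55
ee_pos: [0.4862, 0.0397, 0.0336]
eef_rot: [-3.141, -0.001, -3.073]
force: [1.6, -1.7, -0.6]
grip_width: 0.0097
grip_force: 40.0
```

To row units: 1.5 mm / 800 = 0.0019, 1 mm / 800 = 0.0013.

Call:
{"name": "arm_command", "arguments": {
  "plan": [
    [[0, 0, 0.0013, 0, 0, 0, 1], [0, 0, 0.0019, 0, 0, 0, 1], [0, 0, 0.0019, 0, 0, 0, 1]]
  ]
}}

```text
time_s: 16.85
ee_pos: [0.4865, 0.0397, 0.0334]
eef_rot: [-3.141, 0.0, -3.074]
force: [-4.5, -1.4, 13.8]
grip_width: 0.0096
grip_force: 40.0
```

Run:
```python
from h import *
o=ctrl.get_obs();print(o["ee_pos"],o["force"],o["moment"],o["qpos"])
i=cams.camera_info("wrist");p,d=cams.camera("wrist");w=cloud(i,d)
t=R.from_euler('xyz',o["eef_rot"]).as_matrix();L=(w-o["ee_pos"])@t*1e3
m=(abs(L[...,1])<6)&(abs(L[...,0])<22)&(L[...,2]>-70)&(L[...,2]<-45)&(p.max(2)<50)
print("head top tool z",m.sum(),L[m].min(0),L[m].max(0))
```

```text
[0.48654628 0.03971684 0.0333854 ] [-4.49501573 -1.3710805  13.79951702] [-0.11071021  0.96893328 -0.05340472] [ 6.97229182e-03  3.44790889e-01  1.83609906e+00 -1.13538910e-03
  9.60377402e-01 -1.63055065e+00]
head top tool z 2006 [-16.70183406  -5.99260411 -69.49291135] [ 17.37153311   5.49674711 -45.01570665]
```

The key stopped with 13.8 N of push at exactly the expected home height (TCP z 0.0335). I'll ease the push and turn clockwise.

To row units: -0.8 mm / 800 = -0.001, 0.4 rad / 2 = 0.2.

Call:
{"name": "arm_command", "arguments": {
  "plan": [
    [[0, 0, -0.001, 0, 0, 0, 1], [0, 0, -0.001, 0, 0, 0.05, 1], [0, 0, -0.001, 0, 0, 0.1, 1], [0, 0, -0.001, 0, 0, 0.15, 1], [0, 0, -0.001, 0, 0, 0.2, 1], [0, 0, -0.001, 0, 0, 0.2, 1]]
  ],
  "squeeze": 55
}}

```text
time_s: 17.5
ee_pos: [0.4865, 0.0398, 0.0335]
eef_rot: [-3.141, 0.001, 2.807]
force: [-0.5, 0.1, 5.7]
grip_width: 0.0095
grip_force: 55.0
```

To row units: 0.72 rad / 2 = 0.36.

Call:
{"name": "arm_command", "arguments": {
  "plan": [
    [[0, 0, 0, 0, 0, 0.06, 1], [0, 0, 0, 0, 0, 0.12, 1], [0, 0, 0, 0, 0, 0.18, 1], [0, 0, 0, 0, 0, 0.24, 1], [0, 0, 0, 0, 0, 0.3, 1], [0, 0, 0, 0, 0, 0.36, 1], [0, 0, 0, 0, 0, 0.36, 1]]
  ]
}}

```text
time_s: 18.2
ee_pos: [0.4868, 0.04, 0.0335]
eef_rot: [3.141, 0.001, 2.088]
force: [2.2, 2.5, 5.0]
grip_width: 0.0094
grip_force: 55.0
```

Run:
```python
from h import *
o=ctrl.get_obs();print(o["qpos"],o["force"],o["moment"],o["grip_width"])
```

```text
[ 7.24968689e-03  3.44840296e-01  1.83582196e+00 -5.60008657e-04
  9.59908308e-01 -5.10056646e-01] [2.16063629 2.45933601 4.9718135 ] [ 0.6106527  -0.31532576  0.05098702] 0.009448893873636288
```

Turned 1.12 so far; on to about 1.57.

To row units: 0.46 rad / 2 = 0.23.

Call:
{"name": "arm_command", "arguments": {
  "plan": [
    [[0, 0, 0, 0, 0, 0.06, 1], [0, 0, 0, 0, 0, 0.12, 1], [0, 0, 0, 0, 0, 0.17, 1], [0, 0, 0, 0, 0, 0.21, 1], [0, 0, 0, 0, 0, 0.23, 1], [0, 0, 0, 0, 0, 0.23, 1]]
  ]
}}

```text
time_s: 18.8
ee_pos: [0.487, 0.04, 0.0334]
eef_rot: [3.14, 0.001, 1.633]
force: [3.8, 3.3, 3.7]
grip_width: 0.0098
grip_force: 55.0
```

Run:
```python
from h import *
o=ctrl.get_obs();print(o["qpos"][5],o["force"],o["moment"],o["grip_width"],o["eef_rot"])
O=np.array([.4867,.0395]);a=.067;Q=np.array([[np.cos(a),-np.sin(a)],[np.sin(a),np.cos(a)]])
for n in("top","scene","wrist"):
    i=cams.camera_info(n);p,d=cams.camera(n);w=cloud(i,d);cv2.imwrite(f"pics/end_{n}.png",p);np.save(f"end_{n}.npy",d)
    X=(w[...,:2]-O)@Q*1e3;r=np.hypot(X[...,0],X[...,1]);m=(w[...,2]>.026)&(w[...,2]<.038)&(r>38)&(r<74)&(p.max(2)-p.min(2)<35)
    if m.sum(): print(n,m.sum(),np.median(X[m],0),X[m].min(0),X[m].max(0),"angle",np.median(np.degrees(np.arctan2(X[m][:,1],X[m][:,0]))))
```

```text
-0.05412239473305785 [3.75774968 3.25265474 3.66099859] [ 0.80377986 -0.88463387  0.12047426] 0.009824428846052285 [3.14010297e+00 5.75628460e-04 1.63250618e+00]
top 113 [-8.04775885 55.39539546] [-15.80622952  37.35562691] [-0.71267883 73.02795171] angle 98.14969987526038
scene 82 [-6.76530885 48.64343398] [-13.24517257  37.72797272] [ 0.97413095 60.62567718] angle 97.93391986387456
wrist 1698 [-6.25745259 56.17867768] [-13.84207438  36.83894385] [ 1.52255988 73.88468324] angle 96.35393594828068
```

Run:
```python
from h import *
i=cams.camera_info("wrist");p=cv2.imread("pics/end_wrist.png");w=cloud(i,np.load("end_wrist.npy"))
O=np.array([.563,.0746]);a=.067;Q=np.array([[np.cos(a),-np.sin(a)],[np.sin(a),np.cos(a)]])
X=(w[...,:2]-O)@Q*1e3;m=(p.max(2)<60)&(w[...,2]>.015)&(w[...,2]<.026)&(abs(X[...,1]-30)<20)&(abs(X[...,0]+40)<70)
print(m.sum(),np.percentile(X[m],[2,98],axis=0),np.median(w[m],0))
print(ctrl.hand_in())
```

```text
6420 [[-97.95576493  20.87479593]
 [  8.50550019  39.36693719]] [0.52251222 0.10214477 0.02234358]
the job is handed in; nothing more can be done
None
```

The knife lies let go in its compartment, and I handed the job in at about 19 s with the key home, turned about 1.46 rad and still gripped; `hand_in` gave no verdict, and I viewed 11 pictures, one over the limit of 10.

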